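Clear the empty core from the ribbon dispenser

ROBOT

A 6-joint arm with a two-finger parallel gripper is mounted at the origin on a cart in front of the work surface, level with it; the furniture and walls round the work are solid. World frame = base frame: x ahead of the robot, y to its left, z up, the work surface at z = 0. Lengths are in m, angles in rad, forces in N, time in s.
With the tool pointing down it reaches from about 0.275 to 0.825 m from the base axis. Payload 4.9 kg.
Tool frame: the origin (TCP) lies on the centre line of the jaws, within the pads' length; the fingertips stand 17 mm ahead of it and the grasp point (between the pads) lies 2 mm behind it (ctrl.tcp_to_tips is the distance from the TCP to the fingertips, in m); z points along the fingers, y is the line along which they close (so a half turn about z gives the same grasp; the last joint's range is limited). The gripper opens to 85 mm and grips with 20 to 120 N. Pads are 22 mm wide; open, the fingers measure 114 mm over their backs; the gripper's body (76 mm by 85 mm) begins 54 mm behind the grasp point. The pads swing forward as they close: fully open they stand 13 mm farther back than shut.
Start: joints at [-1.251, 0.326, -0.193, 1.052, 0, 1.437], TCP at [0.241, -0.494, 0.248] pointing down, gripper open.
Joint ranges: [-2.65, 2.65], [-0.97, 1.79], [-1.3, 1.35], [-1.93, 2.1], [-1.47, 1.37], [-3.14, 3.14]. Speed limits (rad/s): [2.57, 2.57, 3.14, 3.14, 3.14, 3.14].

INTERFACE

Orientations are given as a rotation vector (axis times angle).
In Python, from cell import ctrl, status, grab_frame, sign_off gives the robot as it stands (ctrl), with the cameras as plain functions, the job as plain functions and the readings (status). Calls block until the motion is done:
- ctrl.movep(position, orientation): joint-space move of the TCP to a pose.
- ctrl.move_l(position, velocity=0.15, rot=None, until_force=None): straight line of the TCP; rot=None keeps the orientation; velocity is the mean speed in m/s. With until_force (N) it stops when the force on the tool has changed by that much, and returns True; else False.
- ctrl.set_joints(angles): joint-space move.
- ctrl.let_go() and ctrl.grab(newtons=None): open the fingers fully, or close them until they stop; newtons is the grip in N (None keeps the last).
- ctrl.sleep(seconds).
- ctrl.ik(position, orientation): joint angles nearest the present ones, or None.
- grab_frame(name): name is "scene" or "side" or "wrist"; returns a dict with "img" (480x640x3 uint8, red, green, blue), "fx", "fy", "cx", "cy" (pixels), "cam_to_world" (4x4, takes a point from camera to world coordinates); the wrist camera has in their place "T_tool_cam" (4x4, takes a point from camera to tool coordinates, whose origin is the TCP and whose axes are the flange's). Camera axes: x right, y down, z forward; pixel columns grow to the right and rows downward; lengths in m; the calibration is good to about 2 mm. The wrist camera is an equidistant fisheye: a pixel r from the principal point sees the ray r / f radians off the axis. A picture is of the moment at which its call begins: read the wrist's pose just before it. There is no depth.
A pose or a line that the arm cannot do raises ctrl.MotionError and nothing moves.
- sign_off(): hands the job in; it is judged then, once.
Readings, each from a call of its own:
- status.read_clock(): time.
- status.read_q(): joint angles.
- status.read_joint_velocities(): joint speeds.
- status.read_tau(): joint torques, N m.
- status.read_position(): TCP position.
- status.read_eef_rot(): TCP orientation.
- status.read_contact_force(): force on the tool from outside, world axes, zero at the start.
- status.read_wrist_torque(): the same for the moment, N m.
- status.read_finger_gap(): opening from 0.0 (shut) to 1.0 (fully open).
- status.read_grasp_force(): force on a finger pad.
Only numpy, scipy, OpenCV 4.12 (cv2) and the standard library are available. Lean on these libraries where they do the work, as an engineer would, in place of code of your own. Each camera call takes 0.05 s, during which the arm holds its last target. There are 200 camera calls.

TASK

The ribbon roll on the wrapping dispenser has run out: hook the red-handled puller under the dispenser's snug blue cap and pull it straight up until it pops off, never handling the cap with the fingers. Use the puller to stand the cap upright in the shallow tray and leave the puller standing upright on the table; also take the empty cardboard core off the spindle and put it in the open carton. Do not move or knock over the goods around.

Things in the scene. Friction and masses are not known exactly. Their poses are not given: they have to be found in the camera images.
- dispenser: Roll dispenser, fixed: white marble foot 130 mm diameter, 20 mm high, with an upright brass spindle 44 mm diameter whose flat shoulder is 82 mm above the table. Above the shoulder, hidden in the cap, four sprung steel leaves rise another 20 mm and hold the cap. Origin: centre of the foot's underside, on the table; z up.
- cap: Round blue cap with brass inlay, 44 mm high, 150 g, snapped on the spindle. Up from its underside: skirt 60 mm diameter from 0 to 18 mm, waist 36 mm diameter from 18 to 32 mm, disc 92 mm diameter from 32 to 44 mm. Origin: centre of its underside, z up; seated, 82 mm above the table. The leaves hold it with roughly 12 N; lifted straight 25 mm it is off and clear of them.
- core: Empty cardboard tube, 62 mm outer and 52 mm inner diameter, 60 mm high, about 50 g, standing loosely round the spindle on the marble foot (its origin then 20 mm above the table), kept there only by the cap. Origin: centre of its lower end; z along its axis. Lifting it 85 mm clears the spindle and leaves.
- puller: C-shaped steel cap puller standing free on its fork, 126 mm high, about 260 g. Origin: underside of the fork, below the middle of the handle; z up, x the way the fork points. Fork 6 mm thick: two tines 14 mm wide, 44 mm gap between them (y -22 to 22 mm), 72 mm over all, tips at x = +30 mm, joined at x = -52 mm. Back plate at x = -66 to -58 mm; upper arm 50 to 60 mm above the origin.
- tray: Shallow light-wood tray with a grey lining, fixed, 190 mm along its x, 150 mm along its y, rim 7 mm wide and 12 mm above the table. Origin: centre of its underside.
- tray_in (a point): Centre of the tray's inner floor, 3.5 mm above the table; the floor measures 176 mm along x and 136 mm along y.
- carton: Low open cardboard carton, fixed, outside 170 mm along its x and 160 mm along its y without the four folded-down flaps that lean out about 14 mm more, 55 mm high, walls 4 mm. Origin: centre of its underside. Tray and carton may change sides.
- carton_in (a point): Centre of the carton's inner floor, 4 mm above the table; the floor measures 162 mm along x and 152 mm along y.
- bud_vase_2: White bud vase to the right of the work, loose bystander, 103 mm diameter, 120 mm high.
- balm_jar_1: Small black jar behind the work on the right, loose bystander, 56 mm diameter, 48 mm high.
- balm_jar_2: Second small black jar, to the right of the work, loose bystander, 56 mm diameter, 48 mm high.
- cap_groove (a point): Middle of the cap's waist, on its axis, 25 mm above the cap's origin: the groove for the puller, 14 mm high, between skirt and disc. With the puller's origin on the cap's axis and its fork in the groove, the tines straddle the waist under the disc and the pull runs through the cap's middle. The fork enters and leaves sideways.
- puller_handle (a point): Where to grip the puller's red handle, 96 mm above the puller's origin. The handle is a block 34 mm along the puller's x and 24 mm along its y, from 60 to 126 mm above the origin.
- slim_box_1: Slim floral soap box standing behind the work on the left, loose bystander, 56 x 50 mm, 200 mm high, 110 g.

How it is judged:
On the way, in this order (a step that is already met when the one before it is completed fails the run):
1. the cap is off the spindle, hanging level on the puller (z of cap in the frame of dispenser above 0.108 m and angle between cap's own z axis and vertical below 0.3 rad and contact force between puller and cap above 0.3 N), for 0.2 s.
2. the cap stands flat in the tray (x of cap in the frame of tray_in between -0.065 and 0.065 m and y of cap in the frame of tray_in between -0.045 and 0.045 m and z of cap in the frame of tray_in below 0.003 m and angle between cap's own z axis and vertical below 0.06 rad and contact force between puller and cap below 0.1 N), for 0.2 s.
At the end, for the whole second after the job is handed in: The cap stands upright (within 3 degrees) and flat on the floor of the tray, off the puller; the core rests inside the carton; the puller stands upright on its fork on the table; all are released and at rest (all of step 2 and linear speed of each of cap, puller below 0.02 m/s and x of core in the frame of carton_in between -0.081 and 0.081 m and y of core in the frame of carton_in between -0.076 and 0.076 m and z of core in the frame of carton_in below 0.04 m and linear speed of core below 0.03 m/s and height (world z) of puller below 0.004 m and angle between puller's own z axis and vertical below 0.06 rad); the robot touches nothing.
It fails at once if the fingers handle the cap (contact force between the fingers and cap above 0.5 N).
It fails at once if the cap is tipped over (angle between cap's own z axis and vertical above 0.7 rad).
It fails at once if goods around the work are moved more than 25 mm or knocked over (distance of any of bud_vase_2, balm_jar_1, balm_jar_2, slim_box_1 from where it was at the start of the episode above 0.025 m or angle between any of bud_vase_2, balm_jar_1, balm_jar_2, slim_box_1's own z axis and vertical above 0.4 rad).
It also fails if it takes over 72 s, if anything falls off the work surface, if the arm or the gripper's body presses on something with over 40 N, if the wrist force passes 120 N, or if a joint passes its speed limit or range.

## Working session

There is one attempt and no reset: what is moved stays moved. The work goes in short steps, each a Python script; the robot and the scene stay as the last script left them, time stands still between calls to the robot, and variables do not carry over. Pictures are saved under pics/ and viewed, at most 14 in all, crops included, and the job is handed in when it is done.

```bash
mkdir -p pics; ls
python3 - <<'E'
from cell import ctrl, status, grab_frame, sign_off
import cv2, numpy as np
for n in ("scene","side"):
    f=grab_frame(n); cv2.imwrite(f"pics/{n}0.png",f["img"][:,:,::-1])
    print(n,f["fx"],f["fy"],f["cx"],f["cy"]);print(np.round(f["cam_to_world"],4))
f=grab_frame("wrist"); print({k:v for k,v in f.items() if k!="img"}); cv2.imwrite("pics/wrist0.png",f["img"][:,:,::-1])
print(status.read_clock(),status.read_eef_rot(),ctrl.tcp_to_tips)
E
```

```text
cell.py
pics
scene 584.4603639044853 584.4603639044853 314.29405675125355 232.24062156984718
[[ 0.7922 -0.3196  0.5199 -0.2386]
 [-0.6103 -0.4193  0.6721 -1.1903]
 [ 0.0032 -0.8497 -0.5272  0.9419]
 [ 0.      0.      0.      1.    ]]
side 611.9788834923526 611.9788834923526 320.8371547143513 242.47680324529753
[[-0.9771 -0.1357  0.1638  0.3422]
 [-0.2127  0.6348 -0.7428  1.0925]
 [-0.0032 -0.7606 -0.6492  1.1052]
 [ 0.      0.      0.      1.    ]]
{'fx': 371.64829954431775, 'fy': 371.64829954431775, 'cx': 326.63363360489456, 'cy': 237.19316021022837, 'T_tool_cam': array([[ 1.46434308e-03, -9.49185403e-01, -3.14714039e-01,
         8.11634345e-02],
       [ 9.99998812e-01,  1.23848922e-03,  9.17612219e-04,
        -7.14950558e-04],
       [-4.81214179e-04, -3.14715009e-01,  9.49186089e-01,
        -1.25981623e-01],
       [ 0.00000000e+00,  0.00000000e+00,  0.00000000e+00,
         1.00000000e+00]])}
0.15 [-3.05975749e+00 -7.06406220e-01  1.88324944e-04] 0.017
```

View pics/scene0.png

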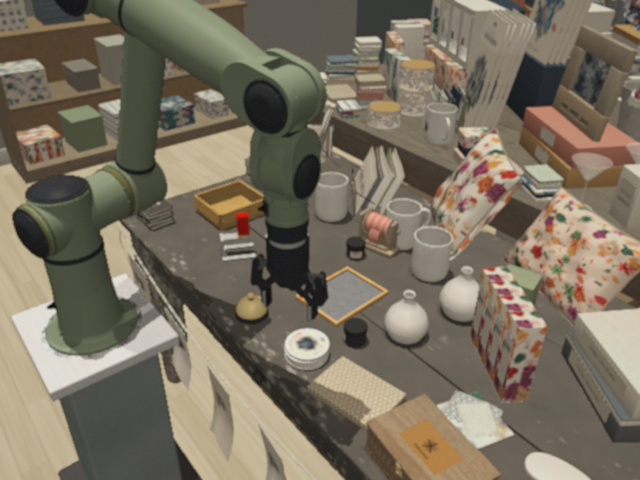

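View pics/side0.png

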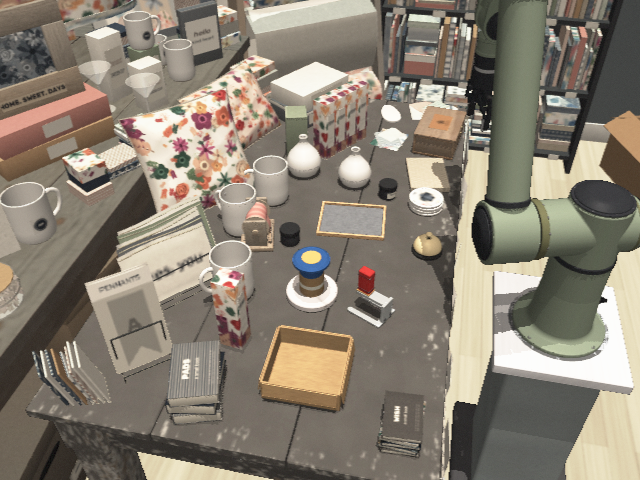

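The side view shows blue cap (311,262), white foot (312,292), red puller handle (367,280), carton (308,367) and tray (352,220). In the scene view the arm hides the dispenser. I'll get rough positions by casting rays onto planes.

```bash
cat > h.py <<'E'
import numpy as np, cv2
from cell import ctrl, status, grab_frame, sign_off
from scipy.spatial.transform import Rotation as R
def grab(n,save=None):
    if n=="wrist":
        p=np.array(status.read_position()); r=R.from_rotvec(status.read_eef_rot()).as_matrix()
        f=grab_frame(n); T=np.eye(4); T[:3,:3]=r; T[:3,3]=p; f["T"]=T@f["T_tool_cam"]
    else:
        f=grab_frame(n); f["T"]=f["cam_to_world"]
    f["fish"]=n=="wrist"
    if save: cv2.imwrite(f"pics/{save}.png",f["img"][:,:,::-1]); np.savez(f"pics/{save}.npz",**{k:f[k] for k in("img","fx","fy","cx","cy","T","fish")})
    return f
def ray(f,px):
    px=np.atleast_2d(px).astype(float); a=np.c_[(px[:,0]-f["cx"])/f["fx"],(px[:,1]-f["cy"])/f["fy"]]
    if f["fish"]:
        t=np.linalg.norm(a,axis=1,keepdims=True); d=np.c_[a*np.sinc(t/np.pi),np.cos(t)]
    else: d=np.c_[a,np.ones(len(a))]
    d/=np.linalg.norm(d,axis=1,keepdims=True)
    return f["T"][:3,3],d@f["T"][:3,:3].T
def plane(f,px,z):
    o,d=ray(f,px); return o+d*((z-o[2])/d[:,2:])
def proj(f,P):
    T=np.linalg.inv(f["T"]); c=np.atleast_2d(P)@T[:3,:3].T+T[:3,3]
    if f["fish"]:
        rr=np.linalg.norm(c[:,:2],axis=1,keepdims=True); t=np.arctan2(rr,c[:,2:]); a=c[:,:2]/rr*t
    else: a=c[:,:2]/c[:,2:]
    return a*[f["fx"],f["fy"]]+[f["cx"],f["cy"]]
def tri(rays):
    A=0;b=0
    for o,d in rays:
        d=d.ravel(); M=np.eye(3)-np.outer(d,d); A=A+M; b=b+M@o
    return np.linalg.solve(A,b)
def mask(f,kind):
    h=cv2.cvtColor(f["img"],cv2.COLOR_RGB2HSV); H,S,V=[h[...,i].astype(int) for i in range(3)]
    if kind=="red": m=((H<6)|(H>174))&(S>190)&(V>110)
    if kind=="blue": m=(H>100)&(H<125)&(S>130)&(V>50)
    if kind=="white": m=(S<25)&(V>190)
    return m.astype(np.uint8)
def blobs(m,amin=60):
    n,l,s,c=cv2.connectedComponentsWithStats(m)
    return sorted([(s[i,4],c[i].round(1).tolist(),s[i,:4].tolist(),i) for i in range(1,n) if s[i,4]>amin],reverse=True),l
E
python3 - <<'E'
from h import *
for n in("scene","side"):
    f=grab(n,n+"1")
    for k in("red","blue"): print(n,k,blobs(mask(f,k),40)[0][:4])
    if n=="side":
        for nm,px,z in [("red",(367,280),.096),("cap",(311,258),.126),("foot",(312,292),.02),("fork",(372,313),.0),("forktip?",(350,308),0),
          ("carton4",[(273,327),(353,335),(345,407),(262,392)],.055),("tray4",[(322,202),(385,206),(385,238),(317,234)],.012),
          ("vase",(355,185),0),("jar1",(290,243),0),("jar2",(388,197),0),("box",(233,342),0),("onion",(427,256),0)]:
            print(nm,plane(f,px,z).round(3).tolist())
E
```

```text
scene red [(np.int32(94), [242.5, 226.5], [238, 222, 10, 10], 2), (np.int32(70), [241.7, 215.7], [236, 213, 12, 7], 1)]
scene blue []
side red []
side blue [(np.int32(631), [311.0, 263.0], [293, 247, 37, 32], 1)]
red [[0.461, 0.049, 0.096]]
cap [[0.6, 0.033, 0.126]]
foot [[0.597, 0.041, 0.02]]
fork [[0.442, 0.062, 0.0]]
forktip? [[0.498, 0.057, 0.0]]
carton4 [[0.651, 0.203, 0.055], [0.469, 0.188, 0.055], [0.451, 0.378, 0.055], [0.625, 0.379, 0.055]]
tray4 [[0.654, -0.341, 0.012], [0.468, -0.36, 0.012], [0.448, -0.214, 0.012], [0.636, -0.192, 0.012]]
vase [[0.575, -0.465, 0.0]]
jar1 [[0.704, -0.152, 0.0]]
jar2 [[0.466, -0.423, 0.0]]
box [[0.746, 0.221, 0.0]]
onion [[0.328, -0.177, 0.0]]
```

```bash
cat >> h.py <<'E'
def down(a):
    c,s=np.cos(a),np.sin(a); return R.from_matrix(np.array([[c,s,0],[s,-c,0],[0,0,-1]])).as_rotvec()
E
python3 - <<'E'
from h import *
ctrl.movep([0.42,-0.08,0.40],down(0.2)); f=grab("wrist","w1"); print(status.read_q(),status.read_clock())
ctrl.movep([0.42,0.16,0.40],down(0.2)); f=grab("wrist","w2"); print(status.read_q(),status.read_clock())
E
```

```text
[-3.62620550e-01  3.40468903e-02 -1.69967943e-01  1.36743506e+00
 -1.55688514e-04  2.58018024e+00] 2.0333
[ 1.97169826e-01  7.66612687e-02 -1.23675283e-01  1.37070924e+00
 -5.17514254e-04  3.14082415e+00] 3.0333
```

Run:
```python
import cv2
a=cv2.imread("pics/w1.png");b=cv2.imread("pics/w2.png")
import numpy as np
cv2.imwrite("pics/w12.png",cv2.resize(np.vstack([a,b]),(450,600)) if 0 else a)
```

```text
(no output)
```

View pics/w1.png

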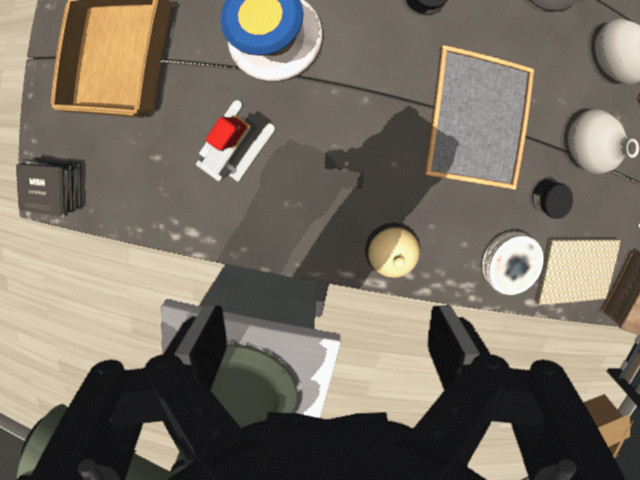

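View pics/w2.png

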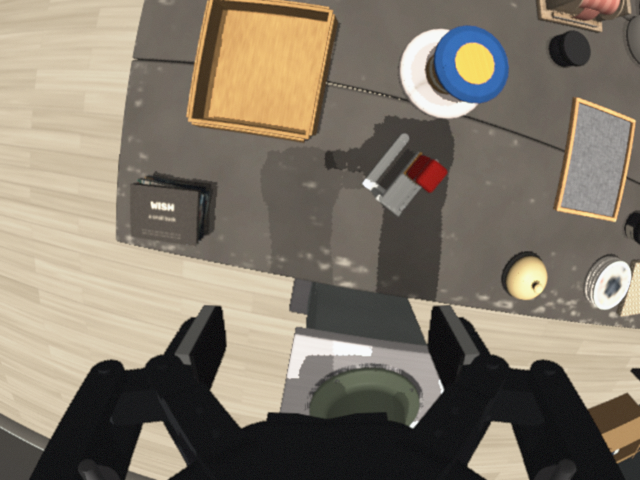

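w1 shows the cap's yellow inlay (261,14), red handle (227,132), tine tips (238,104) and (271,126), and tray corners (443,47), (532,68), (516,187), (429,173). w2 shows cap (470,63), handle (427,172), left tine tip (405,137) and carton (262,68). The fork points roughly away from the robot. I'll take two closer views for accuracy.

Run:
```python
from h import *
for i,(p,a) in enumerate([((0.50,-0.03,0.30),0.6),((0.50,0.13,0.30),0.6)]):
    ctrl.movep(p,down(a)); grab("wrist",f"c{i}")
print(status.read_clock())
a=cv2.imread("pics/c0.png");b=cv2.imread("pics/c1.png")
cv2.imwrite("pics/c01.png",np.hstack([a[:360,80:480],b[:360,160:560]]))
```

```text
4.7333
```

View pics/c01.png

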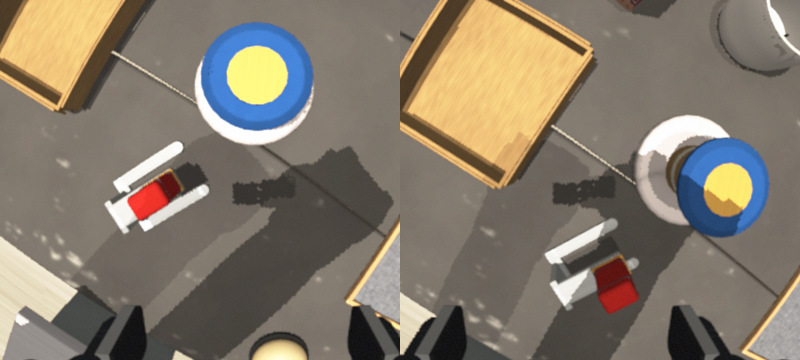

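c0 shows the inlay (337,74), handle top (228,200) and tine tips (262,147) and (285,190). c1 shows the inlay (488,190), handle top (380,295) and tine tips (375,225) and (395,262). Next I compute poses by masks, rays and triangulation.

```bash
cat >> h.py <<'E'
def load(n):
    d=np.load(f"pics/{n}.npz"); return {k:(d[k] if d[k].ndim else d[k].item()) for k in d}
def circ(P):
    A=np.c_[2*P[:,:2],np.ones(len(P))]; s=np.linalg.lstsq(A,(P[:,:2]**2).sum(1),rcond=None)[0]
    return s[:2],np.sqrt(s[2]+s[:2]@s[:2])
def hsv(f): return [c.astype(int) for c in cv2.split(cv2.cvtColor(f["img"],cv2.COLOR_RGB2HSV))]
def contour(m):
    c,_=cv2.findContours(m.astype(np.uint8),cv2.RETR_EXTERNAL,cv2.CHAIN_APPROX_NONE); return max(c,key=cv2.contourArea)[:,0]
E
python3 - <<'E'
from h import *
yr=[];fr=[]
for n,roi,rt in (("c0",(170,130,310,240),1),("c1",(290,205,410,330),1)):
    f=load(n); H,S,V=hsv(f)
    m=((H>18)&(H<32)&(S>90)&(V>90)).astype(np.uint8)
    b=mask(f,"blue"); bl,l=blobs(b); bb=contour(l==bl[0][3]); hull=cv2.convexHull(bb); hm=np.zeros_like(b); cv2.fillConvexPoly(hm,hull,1)
    c=contour(m&hm); P=plane(f,c,.126); cc,r=circ(P); print(n,"inlay",cc.round(4),r.round(4))
    cen=c.mean(0); M=cv2.moments(c.reshape(-1,1,2)); yr.append(ray(f,[M["m10"]/M["m00"],M["m01"]/M["m00"]]))
    P=plane(f,hull[:,0],.126); print(" disc",*[np.round(v,4) for v in cv2.minEnclosingCircle(P[:,:2].astype(np.float32))])
    x0,y0,x1,y1=roi; roi=np.zeros_like(b); roi[y0:y1,x0:x1]=1
    for nm,mm in (("red",((H<8)|(H>172))&(S>150)&(V>(160 if n=="c0" else 100))),("steel",(S<45)&(V>150))):
        for s in blobs(mm.astype(np.uint8)&roi,60)[0]:
            bl2,l2=blobs(mm.astype(np.uint8)&roi,60)
            z=.126 if nm=="red" else .006
            Q=plane(f,contour(l2==s[3]),z)[:,:2].astype(np.float32); rc=cv2.minAreaRect(Q); print(" ",nm,s[:3],np.round(rc[0],4),np.round(rc[1],4),round(rc[2],1))
    w=(S<30)&(V>150)
print("cap top",tri(yr))
E
```

```text
c0 inlay [0.6006 0.0293] 0.0232
 disc [0.6004 0.0291] 0.0444
  red (np.int32(899), [227.3, 200.7], [208, 182, 40, 38]) [0.4636 0.0478] [0.0226 0.0319] 65.2
  steel (np.int32(1742), [217.2, 183.9], [184, 141, 79, 93]) [0.4375 0.0836] [0.0488 0.133 ] 87.9
  steel (np.int32(883), [254.3, 207.1], [219, 184, 70, 48]) [0.4336 0.0294] [0.0149 0.0965] 64.1
  steel (np.int32(89), [303.8, 133.0], [294, 130, 16, 10]) [0.536  0.0288] [0.0102 0.0169] 33.6
c1 inlay [0.6049 0.0302] 0.0206
 disc [0.6004 0.0328] 0.0453
  red (np.int32(808), [378.3, 296.7], [359, 280, 40, 34]) [0.4642 0.0493] [0.0239 0.0331] 64.1
  steel (np.int32(925), [338.0, 241.8], [304, 219, 73, 45]) [0.4568 0.0799] [0.0209 0.095 ] 64.6
  steel (np.int32(799), [331.7, 287.0], [309, 269, 46, 40]) [0.4036 0.0515] [0.0435 0.0535] 63.4
  steel (np.int32(65), [391.9, 263.1], [387, 259, 10, 9]) [0.4697 0.0129] [0.0108 0.0113] 38.4
cap top [0.6035022  0.02948282 0.1226134 ]
```

Run:
```python
from h import *
for n,sd in (("c1",(440,165)),("w2",(415,75)),("side",(293,297))):
    f=load(n if n!="side" else "side1"); H,S,V=hsv(f)
    m=((S<40)&(V>(130 if n!="side" else 150))).astype(np.uint8); lab=cv2.connectedComponents(m)[1]
    hit=lab[sd[1],sd[0]]
    if hit:
        hull=cv2.convexHull(contour(lab==hit)); P=plane(f,hull[:,0],.02); print(n,"foot",*[np.round(v,4) for v in cv2.minEnclosingCircle(P[:,:2].astype(np.float32))],circ(P))
for n in ("w1","w2","side1"):
    f=load(n); bl,l=blobs(mask(f,"blue")); hull=cv2.convexHull(contour(l==bl[0][3]))
    P=plane(f,hull[:,0],.126); print(n,"disc",bl[0][:3],*[np.round(v,4) for v in cv2.minEnclosingCircle(P[:,:2].astype(np.float32))])
def rect(f,px,z):
    Q=plane(f,px,z)[:,:2].astype(np.float32); rc=cv2.minAreaRect(Q); return [np.round(v,4) for v in rc], Q.mean(0).round(4)
print("tray w1",rect(load("w1"),[(443,47),(532,68),(516,187),(429,173)],.012))
print("tray s",rect(load("side1"),[(322,202),(385,206),(385,238),(317,234)],.012))
print("tray tri h",[tri([ray(load("w1"),a),ray(load("side1"),b)]).round(4).tolist() for a,b in (((429,173),(385,206)),((443,47),(385,238)))][:0])
print("cart w2",rect(load("w2"),[(208,1),(334,8),(310,138),(189,122)],.055))
print("cart s",rect(load("side1"),[(273,327),(353,335),(345,407),(262,392)],.055))
# corner heights from two views: tray corners w1<->side, carton w2<->side
a,b,s=load("w1"),load("w2"),load("side1")
W=[(443,47),(532,68),(516,187),(429,173)];Sd=[(317,234),(322,202),(385,206),(385,238)]
for w,q in zip(W,Sd): print("tray",tri([ray(a,w),ray(s,q)]).round(4))
W=[(208,1),(334,8),(310,138),(189,122)];Sd=[(262,392),(273,327),(353,335),(345,407)]
for w,q in zip(W,Sd): print("carton",tri([ray(b,w),ray(s,q)]).round(4))
print("handle top",tri([ray(load("c0"),(227.3,200.7)),ray(load("c1"),(378.3,296.7))]))
```

```text
w2 foot [0.6001 0.0307] 0.0654 (array([0.60039444, 0.03081519]), np.float64(0.064657311810551))
side foot [0.5998 0.0374] 0.0699 (array([0.59966248, 0.03617544]), np.float64(0.06666281557287504))
w1 disc (np.int32(2372), [261.5, 28.4], [221, 0, 82, 55]) [0.5973 0.0282] 0.0449
w2 disc (np.int32(3029), [469.3, 64.5], [434, 26, 74, 77]) [0.5992 0.0321] 0.0453
side1 disc (np.int32(631), [311.0, 263.0], [293, 247, 37, 32]) [0.5979 0.0466] 0.0555
tray w1 ([array([ 0.554 , -0.2836]), array([0.1863, 0.1457]), np.float64(6.298)], array([ 0.5544, -0.2837], dtype=float32))
tray s ([array([ 0.5511, -0.2775]), array([0.1897, 0.1501]), np.float64(6.7996)], array([ 0.5516, -0.2768], dtype=float32))
tray tri h []
cart w2 ([array([0.5541, 0.2741]), array([0.1715, 0.163 ]), np.float64(1.7676)], array([0.5523, 0.274 ], dtype=float32))
cart s ([array([0.551 , 0.2908]), array([0.1827, 0.1925]), np.float64(5.1599)], array([0.5488, 0.2872], dtype=float32))
tray [ 0.6396 -0.2036  0.0021]
tray [ 0.6562 -0.3491  0.0057]
tray [ 0.4689 -0.3709  0.004 ]
tray [ 0.4519 -0.2257  0.0015]
carton [0.6328 0.3652 0.0357]
carton [0.6495 0.1957 0.045 ]
carton [0.4696 0.1907 0.0573]
carton [0.4591 0.361  0.0281]
handle top [0.46297504 0.04786403 0.12257357]
```

Positions: cap (0.600, 0.0305), puller (0.4635, 0.048) with yaw −25.5°, tray (0.553, −0.281), carton (0.553, 0.278). Heights agree with the text. Now I'll grasp the puller, lift it and bring it in front of the groove.

Run:
```python
from h import *
psi=np.radians(-25.5)
p=[0.4635,0.048]
ctrl.movep([*p,0.22],down(psi+np.pi)); 
ctrl.move_l([*p,0.094],velocity=0.1); ctrl.grab(60); print(status.read_finger_gap(),status.read_grasp_force())
ctrl.move_l([*p,0.094+0.104],velocity=0.1)
ctrl.move_l([0.48,0.0305,0.094+0.105],velocity=0.1,rot=down(np.pi)); ctrl.sleep(0.3)
print(status.read_position(),status.read_contact_force(),status.read_clock(),status.read_q())
s=grab("side","s2"); w=grab("wrist","w3")
a=cv2.resize(s["img"][220:360,250:430],None,fx=3,fy=3); b=w["img"][:420,100:500]
h=420; cv2.imwrite("pics/v2.png",np.hstack([cv2.resize(a,(400,311)),cv2.resize(b,(400,420))[:311]])[:,:,::-1])
```

```text
0.2700588152167578 61.862465143203735
[0.47982752 0.03067617 0.19898702] [-0.55185532  0.03317206 -1.93669558] 10.7583 [-8.98512324e-02  2.41559287e-01 -4.44678686e-01  8.84666510e-01
  2.62801430e-05 -8.97756945e-02]
```

View pics/v2.png

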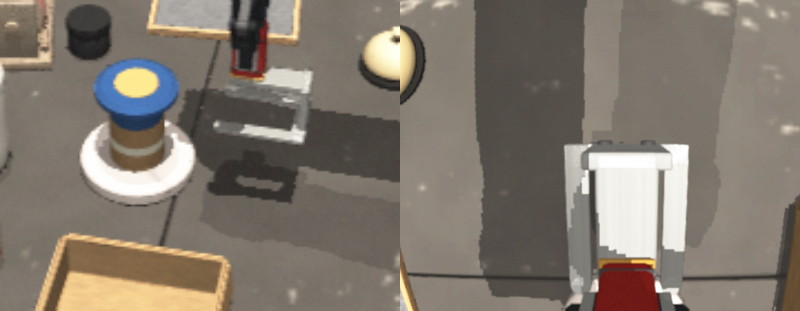

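The puller hangs level and square in the grip, with the fork pointing at the cap's groove height (tine tip near (215,127) in the crop, cap at (137,90)). Now I'll insert it, guarded by force.

Run:
```python
from h import *
hit=ctrl.move_l([0.600,0.0305,0.199],velocity=0.06,until_force=6); print(hit,status.read_position(),status.read_contact_force())
s=grab("side","s3"); s2=grab("scene","sc3")
cv2.imwrite("pics/v3.png",np.hstack([cv2.resize(s["img"][210:330,240:400],(400,300),interpolation=2),cv2.resize(s2["img"][160:280,200:360],(400,300),interpolation=2)])[:,:,::-1])
print(status.read_clock())
```

```text
False [0.59976341 0.03053314 0.19906681] [-0.80020827  0.55472028 -2.30557433]
13.1083
```

View pics/v3.png

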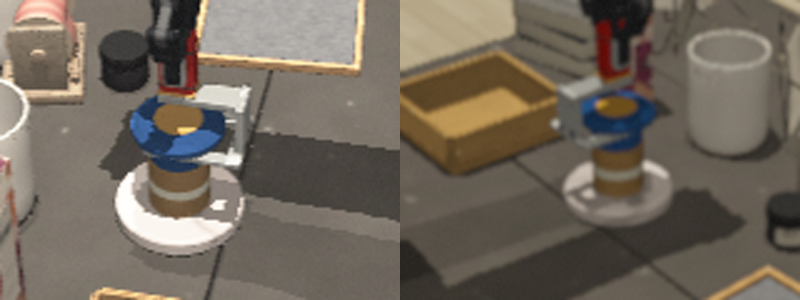

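The fork is seated in the groove with the tines under the disc and no side force. Now I'll pull straight up.

Run:
```python
from h import *
for z in (.203,.206,.212,.230,.260):
    ctrl.move_l([0.600,0.0305,z],velocity=0.04); print(z,status.read_position()[2],status.read_contact_force().round(2) if hasattr(status.read_contact_force(),'round') else status.read_contact_force(),status.read_clock())
ctrl.sleep(.4); print(status.read_contact_force())
s=grab("side","s4"); s2=grab("scene","sc4")
cv2.imwrite("pics/v4.png",np.hstack([cv2.resize(s["img"][170:320,220:420],(400,300),interpolation=2),cv2.resize(s2["img"][130:280,180:380],(400,300),interpolation=2)])[:,:,::-1])
```

```text
0.203 0.20257894389883704 [-0.17  0.11 -6.62] 13.3583
0.206 0.2060823747658322 [-1.8   0.28 -5.39] 13.6083
0.212 0.21354155746360073 [ 0.34 -0.23 -2.46] 13.9083
0.23 0.23007755573838531 [ 0.61  0.44 -4.15] 14.5083
0.26 0.259762780233267 [-0.36  0.22 -4.9 ] 15.4083
[ 0.69667772  0.43859145 -4.08970117]
```

View pics/v4.png

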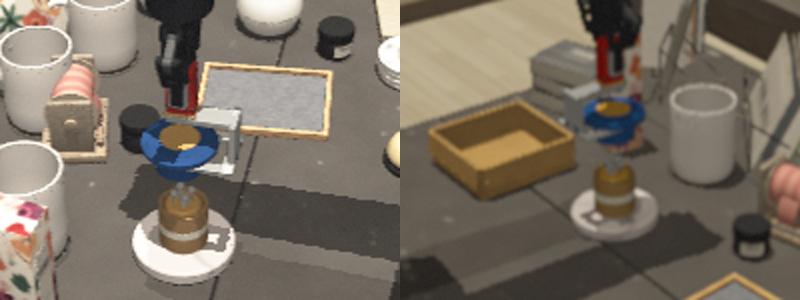

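The cap hangs level on the fork above the bare leaves, and the 4.1 N reading matches puller plus cap. I'll carry it to the tray and lower it.

Run:
```python
from h import *
t=[0.553,-0.281]
ctrl.move_l([*t,0.24],velocity=0.09)
ctrl.move_l([*t,0.135],velocity=0.08); ctrl.sleep(.2); f0=status.read_contact_force(); print(f0)
s=grab("side","s5"); grab("scene","sc5")
hit=ctrl.move_l([*t,0.1195],velocity=0.015,until_force=5); ctrl.sleep(.3)
print(hit,status.read_position(),status.read_contact_force(),status.read_clock())
s=grab("side","s5"); s2=grab("scene","sc5")
cv2.imwrite("pics/v5.png",np.hstack([cv2.resize(s["img"][150:270,270:430],(400,300),interpolation=2),cv2.resize(s2["img"][220:340,270:430],(400,300),interpolation=2)])[:,:,::-1])
```

```text
[-2.70881867e-02 -2.23896709e-03 -3.49194444e+00]
False [ 0.55303556 -0.28101856  0.11955965] [-0.42100389  0.54955058 -2.72381436] 22.8083
```

View pics/v5.png

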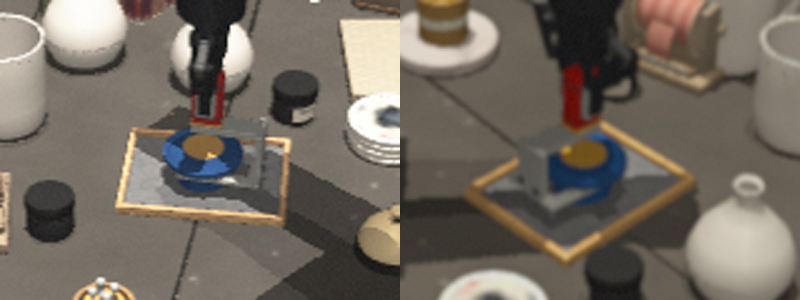

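The force is back to puller weight only, so the cap stands on the tray floor and the fork is free. I'll withdraw sideways, set the puller down on open table and check.

Run:
```python
from h import *
hit=ctrl.move_l([0.45,-0.281,0.1195],velocity=0.05,until_force=4); print(hit,status.read_position(),status.read_contact_force())
if not hit:
    ctrl.move_l([0.45,-0.281,0.17],velocity=0.12)
    ctrl.move_l([0.45,-0.09,0.17],velocity=0.12)
    ctrl.move_l([0.45,-0.09,0.105],velocity=0.08)
    h2=ctrl.move_l([0.45,-0.09,0.0925],velocity=0.015,until_force=3); ctrl.sleep(.2); print(h2,status.read_position(),status.read_contact_force())
s=grab("side","s6"); s2=grab("scene","sc6"); print(status.read_clock())
cv2.imwrite("pics/v6.png",np.hstack([cv2.resize(s["img"][150:350,220:460],(400,333),interpolation=2),cv2.resize(s2["img"][170:370,200:440],(400,333),interpolation=2)])[:,:,::-1])
```

```text
False [ 0.45023121 -0.28103001  0.11950531] [-0.59695846  0.12149531 -2.96301932]
True [ 0.4498825  -0.09003017  0.09406872] [-1.34463596 -0.38814013  5.34127218]
29.375
```

View pics/v6.png

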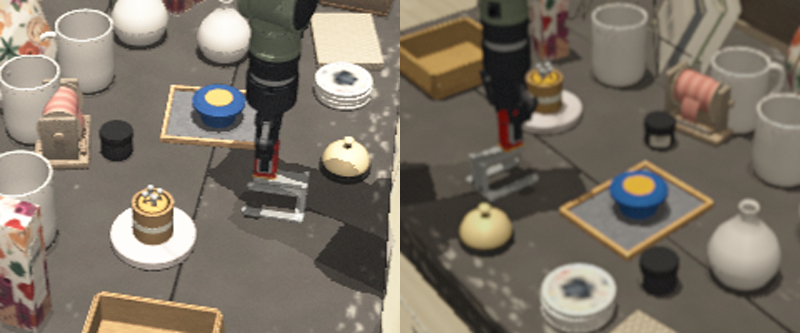

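The cap stands upright in the tray, and the puller is on the table with its fork flat. I'll release it and take the core.

Run:
```python
from h import *
ctrl.let_go(); ctrl.move_l([0.45,-0.09,0.25],velocity=0.15)
c=[0.6003,0.0305]
ctrl.movep([*c,0.25],down(np.pi)); hit=ctrl.move_l([*c,0.063],velocity=0.1,until_force=8); print(hit,status.read_position())
if not hit:
    ctrl.grab(25); print(status.read_finger_gap(),status.read_grasp_force(),status.read_contact_force())
    ctrl.move_l([*c,0.17],velocity=0.1); print(status.read_finger_gap(),status.read_contact_force())
s=grab("side","s7"); s2=grab("scene","sc7"); print(status.read_clock())
cv2.imwrite("pics/v7.png",np.hstack([cv2.resize(s["img"][150:350,220:460],(400,333),interpolation=2),cv2.resize(s2["img"][170:370,200:440],(400,333),interpolation=2)])[:,:,::-1])
```

```text
False [0.6007346  0.0304848  0.06356749]
0.7262404633972381 26.56223184429109 [-0.30436805  0.72646808  4.13292993]
0.7265440639142472 [-0.47847551 -0.48136016 -0.64767431]
35.6583
```

View pics/v7.png

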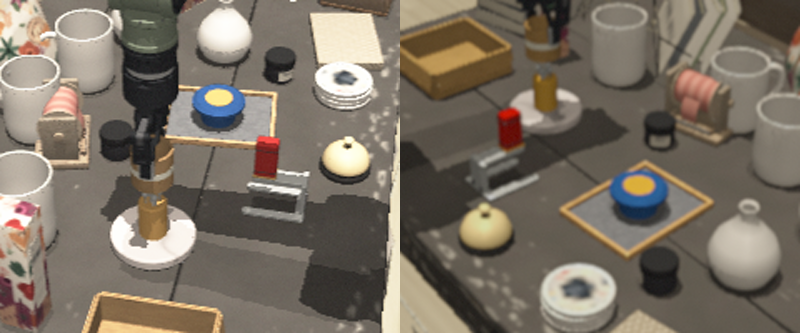

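The core is held and clear of the spindle, and the puller and cap stand as left. Now it goes into the carton.

Run:
```python
from h import *
t=[0.553,0.278]
ctrl.move_l([*t,0.17],velocity=0.15)
ctrl.move_l([*t,0.06],velocity=0.08); hit=ctrl.move_l([*t,0.047],velocity=0.02,until_force=3); print(hit,status.read_position(),status.read_contact_force())
ctrl.let_go(); ctrl.move_l([*t,0.25],velocity=0.12); ctrl.move_l([0.42,0.1,0.35],velocity=0.2); ctrl.sleep(.5)
s=grab("side","s8"); w=grab("wrist","w8"); print(status.read_clock())
P=plane(s,blobs(mask(s,"blue"))[0][0][1],.04); print(P)
cv2.imwrite("pics/v8.png",np.hstack([cv2.resize(s["img"][150:420,200:460],(400,415),interpolation=2),cv2.resize(grab("scene")["img"][170:370,190:383],(400,415),interpolation=2)])[:,:,::-1])
```

```text
True [0.55281506 0.27792296 0.0475184 ] [-1.28783907 -0.30317984  4.51000694]
43.8
[[ 0.55453449 -0.26507296  0.04      ]]
```

View pics/v8.png

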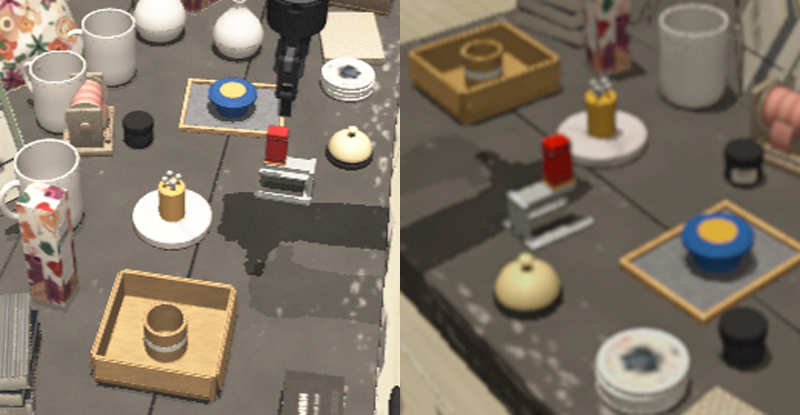

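The core stands in the carton (165,328), the cap is upright in the tray (232,95), and the puller stands free (277,165). The neighbouring goods look undisturbed, so I'll hand in.

```bash
python3 -c "
from cell import ctrl, status, grab_frame, sign_off
print(sign_off(),status.read_clock())"
```

```text
the job is handed in; nothing more can be done
the job is handed in; nothing more can be done
```

The job is handed in at about 44 s of the 72 s limit: in the last pictures the cap stands upright in the tray, the puller stands on the table, the core is in the carton and the other goods look unmoved; no verdict came back.

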